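# Release a centrifuge rotor lid with the hanging T-key

### The arm

A 6-joint arm with a two-finger parallel gripper is mounted at the origin on a cart in front of the work surface, level with it; the furniture and walls round the work are solid. World frame = base frame: x ahead of the robot, y to its left, z up, the work surface at z = 0. Lengths are in mm, angles in rad, forces in N, time in s.
With the tool pointing down it reaches from about 425 to 925 mm from the base axis. Payload 12.5 kg.
Tool frame: the origin (TCP) lies between the finger pads; the fingertips stand r.tip_reach ahead of it and the grasp point (between the pads) lies 11 mm behind it (r.tip_reach is the distance from the TCP to the fingertips, in mm); z points along the fingers, y is the line along which they close (so a half turn about z gives the same grasp; the last joint's range is limited). The gripper opens to 85 mm and grips with 20 to 120 N. Pads are 22 mm wide; open, the fingers measure 114 mm over their backs; the gripper's body (76 mm by 85 mm) begins 54 mm behind the grasp point. The pads swing forward as they close: fully open they stand 13 mm farther back than shut.
Start: joints at [-1.451, 0.491, 1.559, -0, 1.092, -0.106], TCP at [139.951, -609.145, 239.327] pointing down, gripper open.
Joint ranges: [-3.1, 3.1], [-0.84, 2.19], [0.05, 2.79], [-1.13, 4.28], [0.06, 2.93], [-2.69, 2.69]. Speed limits (rad/s): [2.22, 2.22, 2.79, 3.14, 3.14, 3.14].

### API

Orientations are given as [roll, pitch, yaw] about the fixed x, y, z axes, in that order (R = Rz(yaw) Ry(pitch) Rx(roll)).
In Python, from plant import r gives the robot as it stands. The module is installed in compiled form; this text tells all that it offers.
- The arm moves only by the shell command python3 -m crank 'ROWS' [FORCE]. ROWS is JSON, a list of rows, each a list of 5 numbers: the shift along the tool's x, y, z in cm, then the turn about the tool's z in rad, then the closure, from 0 (fully open) to 1 (shut). In form: [[dx, dy, dz, yaw, claw], ...]. A call has 1 to 5 rows; each row shifts and turns the commanded pose from where the row before left it, along the tool's axes as they then stand; what a row does not reach is not made up. A row lasts 1/12 s, in which the tool goes at most 41.7 mm and 7.16 degrees, less where a joint would pass 70% of its speed; a pose out of reach is approached as far as the arm can. A call is refused whole if a number of a shift passes 4.17 or a number of a turn 0.125, either way. A call with a gripper value outside its range is refused whole. The fingers move at their own pace and stop on an object; FORCE is the grip in N (left out, the last holds). Time passes only in rows, so rows that do not move let the fingers close. It gives the time, the measured TCP pose, the force, the opening and the grip force at its end, in the units of the state.
- r.sense(): the state, without advancing time (a new reading comes with each control period).
- r.get_image(name): name is "scene" or "side" or "wrist"; returns a dict with "image" (480x640x3 uint8, red, green, blue), "z_map" (480x640 float32, mm along the optical axis (not along the pixel's ray), 0 where there is no reading), "camera_matrix" (3x3 intrinsics, pixels), "k1" (the pictures are not rectified: a ray, as slopes to the right and down, at radius r is drawn at 1 + k1 r^2 times it, then the intrinsics apply), "cam_to_world" (4x4, takes a point from camera to world coordinates); the wrist camera has in their place "tool_from_camera" (4x4, takes a point from camera to tool coordinates, whose origin is the TCP and whose axes are the flange's). Camera axes: x right, y down, z forward; pixel columns grow to the right and rows downward; lengths in mm; the calibration is good to about 2 mm. A picture is of the moment at which its call begins: read the wrist's pose just before it.
- r.sign_off(): hands the job in; it is judged then, once.
The state is a dict: "t": time; "qpos": joint angles; "qvel": joint speeds; "effort": joint torques, N m; "ee_pos": TCP position; "eef_rot": TCP orientation; "wrist_force": force on the tool from outside, world axes, zero at the start; "wrist_torque": the same for the moment, N m; "width": opening from 0.0 (shut) to 1.0 (fully open); "gripper_force": force on a finger pad.
Only numpy, scipy, OpenCV 4.12 (cv2) and the standard library are available. Lean on these libraries where they do the work, as an engineer would, in place of code of your own. Each camera call takes 0.05 s, during which the arm holds its last target. There are 200 camera calls.

### The job

Unlock the lid of the centrifuge rotor: lift the red T-key up and off its wire holder, push its square end fully home into the lock in the middle of the lid and turn it anticlockwise until the lock stops and the green indicator pin stands up. Then draw the key out and hang it back in the holder as it hung before; leave the other things on the cabinet where they are.

Things in the scene. Friction and masses are not known exactly. Their poses are not given: they have to be found in the camera images.
- key: red-handled T-key, 120 mm tall, about 0.25 kg, hanging upright by its cross-bar. Origin: centre of the lower tip; z up along the shaft, y along the cross-bar. Shaft: 14 mm square, faces along x and y, from 8 to 88 mm above the tip; below it a round 14 mm nose, its last 6 mm tapering to 7 mm. A round collar (21 mm diameter) sits from 84 mm to the cross-bar's underside at 100 mm.
- key_bar (a point): centre of the key's cross-bar, 110 mm above its tip, axes as the key's: the place to grip, across the 22 mm width (x). The bar is 120 mm long (y), 22 mm wide with flat sides and 20 mm high
- holder: fixed wire-form holder. Origin: at the foot's underside, below the saddles' middle; z up, x to the back, y along the hanging cross-bar. Foot 105 x 105 x 10 mm. Two 8 mm rods at y = +29 and -29 mm rise at x = +50 mm, bend forward over a crest (183 mm high, x = +36 mm), form level saddles (x = +14 to -14 mm) and end in upturned tips 186 mm high at x = -23 mm.
- saddle (a point): middle between the two saddles, level with the top of the rods there, 170 mm above the holder's origin, axes as the holder's. The cross-bar's underside rests at this height on both rods, its shaft between them (up to 8 mm off the middle along y); the key must rise more than 16 mm before it can leave to the front, which is -x
- rotor: fixed centrifuge rotor with black lid, 154 mm diameter, on a round grey foot. Origin: centre of the underside; z up. Lid surface at 63 mm; in its middle a hub of 60 mm diameter rises to 85 mm. On the hub's top are a red dot at the rotor's +x (locked) and a green dot 74 degrees anticlockwise from it, seen from above (unlocked).
- lock_mouth (a point): centre of the mouth of the lock's square socket, on the turning axis, level with the hub's top; axes as the rotor's (they do not turn with the lock). A brass sleeve of 41 mm diameter with a white index line turns in the hub; clamped in it is a steel insert with the socket, 15.6 mm square and 22 mm deep. The square's angle is not measured: it can stand at any angle to the line.
- lock_floor (a point): centre of the socket's floor, 22 mm below the mouth. The key's nose enters at any angle; out of line the square rests on the insert, tip 8 mm below the mouth; within about 5 degrees of line (any quarter turn) it drops to the floor. Sleeve and insert turn together against about 0.12 N m, stop hard with the line at the green dot, and stay where they are left.
- lock_pin (a joint): green indicator pin, 11 mm diameter, in the lid surface 52 mm from the axis on the rotor's -x side, driven by the sleeve. Value in m: 0 flush (line at the red dot), rising evenly with the turn to 0.006 proud at the stop (line at the green dot, 1.3 rad or 74 degrees anticlockwise). It starts at 0 to 0.0012.
- tip_box: bystander: purple box of orange pipette tips with a clear lid, 118 x 91 x 55 mm; origin under its centre
- blue_vial: bystander: brown vial with blue cap, 21 mm diameter, 46 mm tall; origin under its centre
- white_vial: bystander: white vial with white cap, 21 mm diameter, 46 mm tall; origin under its centre
- marker: bystander: white felt marker with black cap, 128 x 10 x 12 mm; origin under its centre

How it is judged:
By the outcome, as a careful person would: the job done as asked, in the order asked, and still so for the second after the job is handed in, with the robot touching nothing.
It also fails if it takes over 72 s, if anything falls off the work surface, if the arm or the gripper's body presses on something with over 40 N, if the wrist force passes 120 N, or if a joint passes its speed limit or range.

## Working session

There is one attempt and no reset: what is moved stays moved. The work goes in short steps, Python scripts to look and compute and a shell command to move; the robot and the scene stay as the last step left them, time stands still between calls to the robot, and variables do not carry over. Pictures are saved under pics/ and viewed, at most 10 in all, crops included, and the job is handed in when it is done.

```bash
mkdir -p pics; cat > h.py <<'E'
import numpy as np, cv2, pickle
from plant import r
from scipy.spatial.transform import Rotation as R
def snap(name,fn):
    s=r.sense(); d=r.get_image(name); d['s']=s
    if 'cam_to_world' not in d:
        T=np.eye(4);T[:3,:3]=R.from_euler('xyz',s['eef_rot']).as_matrix();T[:3,3]=s['ee_pos'];d['cam_to_world']=T@d['tool_from_camera']
    pickle.dump(d,open(f'pics/{fn}.pkl','wb')); cv2.imwrite(f'pics/{fn}.png',d['image'][:,:,::-1]); return d
def load(fn): return pickle.load(open(f'pics/{fn}.pkl','rb'))
def ray(d,u,v):
    K=d['camera_matrix'];x=np.array([(u-K[0,2])/K[0,0],(v-K[1,2])/K[1,1]]);y=x.copy()
    for _ in range(20): y=x/(1+d['k1']*(y@y))
    return np.array([y[0],y[1],1.])
def atz(d,u,v,z):
    T=d['cam_to_world'];w=T[:3,:3]@ray(d,u,v);return T[:3,3]+w*(z-T[2,3])/w[2]
def depth(d,u,v):
    T=d['cam_to_world'];u0,v0=int(round(u)),int(round(v));p=d['z_map'][v0-1:v0+2,u0-1:u0+2];p=p[p>0]
    return T[:3,3]+T[:3,:3]@(ray(d,u,v)*np.median(p)) if p.size else None
def proj(d,P):
    T=d['cam_to_world'];c=T[:3,:3].T@(np.array(P)-T[:3,3]);s=c[:2]/c[2];s=s*(1+d['k1']*(s@s));K=d['camera_matrix'];return K[0,0]*s[0]+K[0,2],K[1,1]*s[1]+K[1,2]
E
python3 - <<'E'
from h import *
np.set_printoptions(suppress=True,precision=3)
print(r.sense(), r.tip_reach)
for n in('scene','side'):
    d=snap(n,n+'0');print(n,d['cam_to_world'],d['camera_matrix'][0],d['k1'])
a=cv2.imread('pics/scene0.png');b=cv2.imread('pics/side0.png')
E
```

```text
{'t': 0.0, 'qpos': array([-1.451,  0.492,  1.56 ,  0.   ,  1.092, -0.106]), 'qvel': array([ 0.   ,  0.   ,  0.001, -0.002,  0.001, -0.   ]), 'effort': array([ -0.004, -61.847, -26.159,  -0.   ,   0.004,   0.   ]), 'ee_pos': array([ 139.939, -608.879,  238.695]), 'eef_rot': array([-3.14 , -0.   ,  0.226]), 'wrist_force': array([ 0.526, -0.607,  0.592]), 'wrist_torque': array([0.053, 0.005, 0.044]), 'gripper_force': 0.0, 'width': 1.002385914003021} 8.0
scene [[ -0.891  -0.335   0.306 287.159]
 [ -0.454   0.652  -0.607 524.949]
 [  0.003  -0.68   -0.733 778.905]
 [  0.      0.      0.      1.   ]] [574.003   0.    321.52 ] 0.055635719640196125
side [[ -0.867  -0.216   0.449 155.895]
 [ -0.498   0.405  -0.767 671.223]
 [ -0.016  -0.888  -0.459 550.494]
 [  0.      0.      0.      1.   ]] [505.174   0.    319.024] 0.0174780485867926
```

View pics/scene0.png

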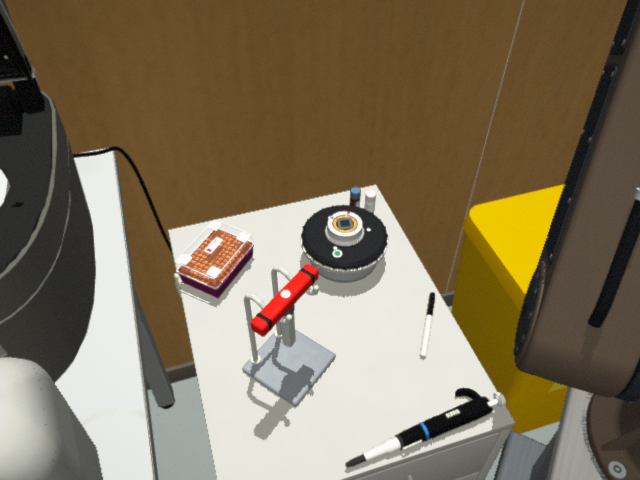

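View pics/side0.png

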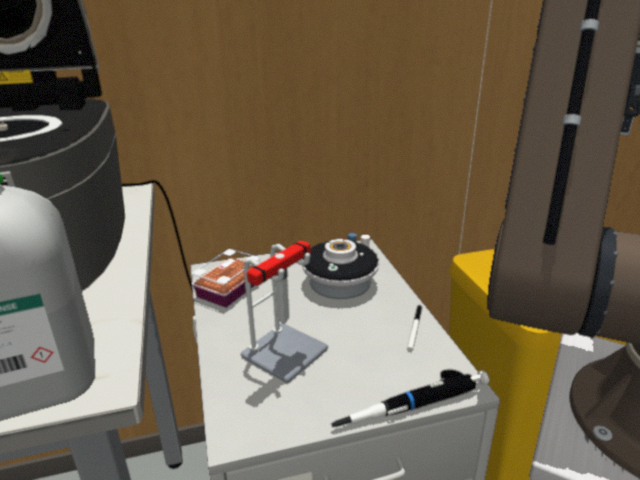

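The scene view shows the key bar from about (258,326) to (314,271), the holder foot around (290,367), the rotor hub at (345,224), and the green pin at (337,253). The side view agrees.

```bash
python3 - <<'E'
from h import *
np.set_printoptions(suppress=True,precision=1)
d=load('scene0')
for n,u,v,z in [('barA',258,323,190),('barB',314,269,190),('barmid',286,294,190),('hub',345,223,85),('pin',337,253,63),('footL',243,371,10),('footR',335,356,10),('footfront',296,404,10),('boxc',215,257,55),('marker',428,325,10),('vialb',355,190,46),('vialw',371,193,46),('tabR',377,186,0),('tabL',169,231,0),('tabBR',510,410,0)]:
    print(n,atz(d,u,v,z),depth(d,u,v))
# red segmentation -> bar cloud
im=d['image'].astype(int);m=(im[...,0]>150)&(im[...,1]<60)&(im[...,2]<60)
m[:240]=0;m[345:]=0
P=np.array([depth(d,u,v) for v,u in zip(*np.nonzero(m)) if d['z_map'][v,u]>0])
top=P[(P[:,2]>184)];print(len(P),len(top),np.percentile(P[:,2],[5,50,95]))
c=cv2.minAreaRect(top[:,:2].astype(np.float32));print(c)
# side-image crop of hub
s=d['image'][195:285,290:400,::-1];cv2.imwrite('pics/hub0.png',cv2.resize(s,None,fx=6,fy=6,interpolation=cv2.INTER_CUBIC))
E
```

```text
barA [540.  196.5 190. ] [540.9 195.3 187.8]
barB [518.6  88.1 190. ] [519.   87.3 188.9]
barmid [531.3 141.7 190. ] [531.4 141.6 189.7]
hub [ 560.1 -104.1   85. ] [ 563.6 -112.3   76. ]
pin [550.5 -54.5  63. ] [549.8 -53.1  64.7]
footL [592.1 180.4  10. ] [595.9 176.1   0.3]
footR [480.2  94.4  10. ] [481.5  91.4   4.7]
footfront [495.5 191.   10. ] [496.4 189.6   6.7]
boxc [731.   40.1  55. ] [742.1  28.   36.9]
marker [372.6 -25.1  10. ] [372.5 -24.9  10.3]
vialb [ 596.2 -227.4   46. ] [ 596.6 -228.3   45.1]
vialw [ 565.9 -233.6   46. ] [ 566.5 -235.2   44.4]
tabR [ 581. -306.    0.] [ 591.7 -336.4  -28.5]
tabL [877.4 -11.6   0. ] [878.3 -12.3  -1.1]
tabBR [219.4  52.9   0. ] [ 188.6 -161.8 -354.2]
956 954 [186.3 188.6 189.4]
((532.026123046875, 141.4571075439453), (118.25823974609375, 20.68345069885254), 81.19276428222656)
```

View pics/hub0.png

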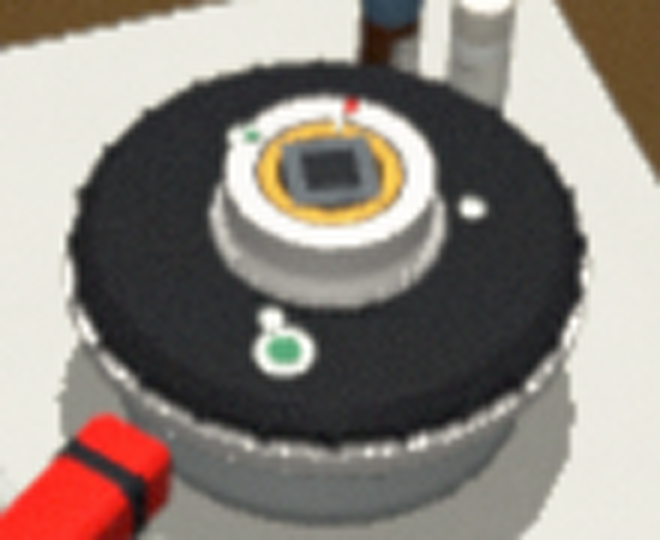

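The crop shows the socket square dark and slightly tilted at (330,172), the white line near the red dot at (340,118)/(352,105), and the green dot at (250,136). I get the wrist camera's mounting and plan the approach over the lock.

```bash
cat >> h.py <<'E'
def plan(x,y,z,yaw=None):
    s=r.sense();Rm=R.from_euler('xyz',s['eef_rot']).as_matrix()
    d=Rm.T@(np.array([x,y,z])-s['ee_pos'])/10
    print('pos',s['ee_pos'].round(1),'rot',s['eef_rot'].round(4),'q6',s['qpos'][5].round(2),'t',round(s['t'],2),'tool cm',d.round(2), 'turn', None if yaw is None else round(-(yaw-s['eef_rot'][2]),4))
E
python3 - <<'E'
from h import *
np.set_printoptions(suppress=True,precision=3)
d=snap('wrist','w0');print(d['tool_from_camera'],d['camera_matrix'],d['k1'])
plan(560,-104,300,1.4)
E
```

```text
[[   0.      -0.966   -0.26    65.294]
 [   1.       0.001   -0.001   -0.121]
 [   0.001   -0.26     0.966 -135.431]
 [   0.       0.       0.       1.   ]] [[346.654   0.    315.612]
 [  0.    346.654 233.926]
 [  0.      0.      1.   ]] -0.06717539617439838
pos [ 139.9 -609.   238.8] rot [-3.141 -0.     0.226] q6 -0.11 t 0.15 tool cm [ 52.25 -39.82  -6.08] turn -1.1742
```

```bash
A='import h;h.plan(560,-104,215,1.4)'
python3 -m crank '[[3.2,-2.45,0,0,0],[3.2,-2.45,0,0,0],[3.2,-2.45,0,0,0],[3.2,-2.45,0,0,0],[3.2,-2.45,0,0,0]]' >/dev/null
python3 -m crank '[[3.2,-2.45,0,0,0],[3.2,-2.45,0,0,0],[3.2,-2.45,0,0,0],[3.2,-2.45,0,0,0],[3.2,-2.45,0,0,0]]' >/dev/null
python3 -m crank '[[3.2,-2.45,0,0,0],[3.2,-2.45,0,0,0],[3.2,-2.45,0,0,0],[3.2,-2.45,0,0,0],[3.2,-2.45,0,0,0]]' 
python3 -m crank '[[0,0,0,-0.125,0],[0,0,0,-0.125,0],[0,0,0,-0.125,0],[0,0,0,-0.125,0],[0,0,0,-0.125,0]]' >/dev/null
python3 -m crank '[[0,0,0,-0.125,0],[0,0,0,-0.125,0],[0,0,0,-0.125,0],[0,0,0,-0.125,0],[0,0,0,-0.125,0]]'
python3 -c "$A"
```

```text
t: 1.4
ee_pos: [526.4, -141.6, 239.3]
eef_rot: [3.142, 0.0, 0.226]
wrist_force: [0.6, -1.3, 0.6]
width: 0.998
gripper_force: 0.0
t: 2.23
ee_pos: [525.4, -143.5, 239.1]
eef_rot: [-3.141, -0.0, 1.482]
wrist_force: [0.4, 1.0, -0.0]
width: 1.002
gripper_force: 0.0
pos [ 525.4 -143.5  239.1] rot [-3.1413 -0.      1.482 ] q6 -0.3 t 2.23 tool cm [4.24 3.1  2.41] turn 0.082
```

```bash

python3 -m crank '[[2.1,1.55,1.2,0,0],[2.1,1.55,1.2,0,0],[0,0,0,0.08,0],[0,0,0,0,0],[0,0,0,0,0]]' 
python3 - <<'E'
from h import *
np.set_printoptions(suppress=True,precision=3)
d=snap('wrist','w1');print(d['s']['ee_pos'],d['s']['eef_rot'],d['s']['qpos'],proj(d,[560,-104,85]))
u,v=[int(t) for t in proj(d,[560,-104,85])]
print(u,v); x0,y0=max(u-90,0),max(v-80,0);print('crop origin',x0,y0)
cv2.imwrite('pics/w1c.png',cv2.resize(d['image'][y0:y0+150,x0:x0+190,::-1],None,fx=4,fy=4,interpolation=cv2.INTER_CUBIC))
E
```

```text
t: 2.65
ee_pos: [560.2, -104.6, 215.1]
eef_rot: [-3.141, 0.0, 1.398]
wrist_force: [0.8, -0.3, -0.1]
width: 1.002
gripper_force: 0.0
[ 560.213 -104.58   215.074] [-3.141  0.     1.398] [-0.3    0.439  1.725 -0.     0.978 -0.128] (np.float64(315.87640199456354), np.float64(226.5643919667993))
315 226
crop origin 225 146
```

View pics/w1c.png

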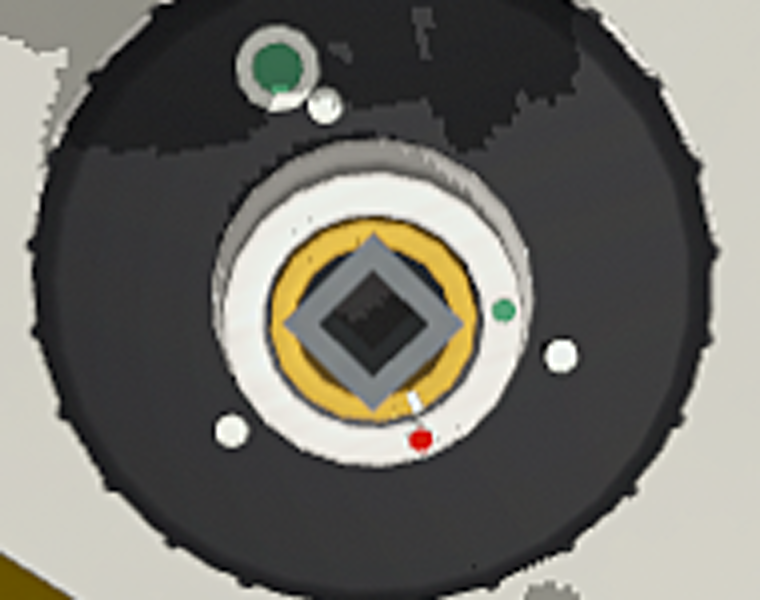

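The crop shows the hub centre at (374,320), the socket as a diamond with corners (320,322), (373,268), (427,323), (373,377), the red dot at (420,440), the line at (415,402), and the green dot at (504,310).

```bash
cat > m.py <<'E'
from h import *
np.set_printoptions(suppress=True,precision=2)
def crop(d,pts,x0,y0,f,z=85): return np.array([atz(d,x0+(a+.5)/f-.5,y0+(b+.5)/f-.5,z)[:2] for a,b in pts])
def ang(v): return np.degrees(np.arctan2(v[...,1],v[...,0]))
E
python3 - <<'E'
from m import *
d=load('w1');f=lambda p:crop(d,p,225,146,4)
hub=f([(222,320),(527,320),(374,172),(374,466)]);print('hub',hub.mean(0),hub.ptp(0) if hasattr(hub,'ptp') else np.ptp(hub,0))
ins=f([(284,324),(373,235),(463,323),(374,411)]);so=f([(320,322),(373,268),(427,323),(373,377)])
c=so.mean(0);print(ins.mean(0),c,'diag ang',ang(ins-ins.mean(0)),ang(so-c))
p=f([(420,440),(415,402),(504,310)]);print('red,line,green',ang(p-hub.mean(0)))
E
```

```text
hub [ 561.87 -103.87] [59.23 58.78]
[ 561.64 -104.33] [ 561.64 -104.08] diag ang [170.14  80.53  -9.22 -99.46] [ 169.26   80.47  -10.11 -100.04]
red,line,green [-79.22 -73.59  -4.64]
```

```bash

python3 -m crank '[[3.39,-1.01,-1.2,0,0],[3.39,-1.01,-1.2,0,0],[3.39,-1.01,-1.2,0,0],[3.39,-1.01,-1.2,0,0],[3.39,-1.01,-1.2,0,0]]'  >/dev/null
python3 -m crank '[[3.39,-1.01,-1.2,0,0],[3.39,-1.01,-1.2,0,0],[0,0,0,0,0],[0,0,0,0,0]]' 
python3 - <<'E'
from h import *
np.set_printoptions(suppress=True,precision=3)
d=snap('wrist','w2');print(d['s']['ee_pos'],d['s']['eef_rot'],d['s']['qpos'],proj(d,[532,141.5,190]))
im=d['image'].astype(int);m=(im[...,0]>120)&(im[...,1]<60)&(im[...,2]<60)
P=np.array([depth(d,u,v) for v,u in zip(*np.nonzero(m)) if d['z_map'][v,u]>0]);print(len(P),np.percentile(P[:,2],[5,50,95]))
top=P[P[:,2]>185];print(cv2.minAreaRect(top[:,:2].astype(np.float32)))
cv2.imwrite('pics/w2c.png',d['image'][:,:,::-1])
E
```

```text
t: 3.45
ee_pos: [531.7, 142.3, 300.3]
eef_rot: [3.14, -0.0, 1.4]
wrist_force: [-0.3, -0.5, -0.8]
width: 0.996
gripper_force: 0.0
[531.735 142.273 300.294] [ 3.14 -0.    1.4 ] [ 0.142  0.325  1.661 -0.     1.153  0.313] (np.float64(316.45364564567353), np.float64(234.7173431727543))
3776 [188.166 190.474 191.073]
((533.0606079101562, 141.89968872070312), (117.67103576660156, 21.23874282836914), 80.86279296875)
```

View pics/w2c.png

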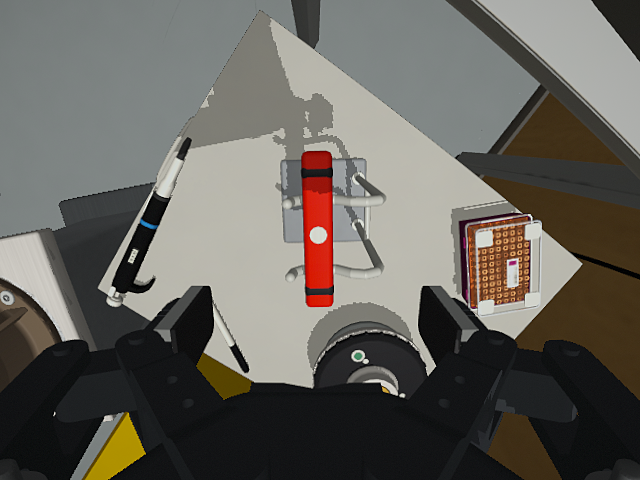

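The wrist view shows the bar vertical in the picture from (317,152) to (319,306), lying across both rods near rows 203 and 273, with the back of the holder to the right. It agrees with the measured pose: (533,142) at 80.9°.

```bash

python3 -m crank '[[0,0.1,4,-0.01,0.35],[0,0,4,0,0.35],[0,0,3,0,0.35],[0,0,1.1,0,0.35],[0,0,1.0,0,0.35]]' 80
python3 -m crank '[[0,0,0,0,0.35],[0,0,0,0,0.35],[0,0,0,0,0.6],[0,0,0,0,0.8],[0,0,0,0,1]]' 80
python3 -m crank '[[0,0,0,0,1],[0,0,0,0,1],[0,0,0,0,1],[0,0,0,0,1],[0,0,0,0,1]]' 80
python3 -c "
from h import *
print(r.sense())"
```

```text
t: 3.92
ee_pos: [532.6, 139.4, 166.2]
eef_rot: [-3.139, 0.001, 1.405]
wrist_force: [0.6, -0.8, -0.1]
width: 0.653
gripper_force: 0.0
t: 4.33
ee_pos: [533.4, 141.1, 169.4]
eef_rot: [3.14, -0.0, 1.406]
wrist_force: [-3.6, -1.8, 13.6]
width: 0.243
gripper_force: 79.0
t: 4.75
ee_pos: [533.5, 141.1, 169.4]
eef_rot: [3.139, -0.0, 1.406]
wrist_force: [-1.0, -1.6, 6.8]
width: 0.244
gripper_force: 77.9
{'t': 4.75, 'qpos': array([ 1.39069540e-01,  4.71030851e-01,  1.81814236e+00, -4.06183036e-04,
        8.50321853e-01,  3.04183146e-01]), 'qvel': array([ 0.00110803,  0.00034529, -0.00099894,  0.00061231, -0.00130845,
       -0.00070706]), 'effort': array([  0.82127038, -52.25664854, -20.08204401,   0.23673163,
        -0.22605208,  -0.05487773]), 'ee_pos': array([533.46192148, 141.13655734, 169.44447116]), 'eef_rot': array([ 3.13949981e+00, -3.36478650e-04,  1.40595073e+00]), 'wrist_force': array([-1.0460608 , -1.64223198,  6.75753202]), 'wrist_torque': array([-0.2571129 ,  0.0967168 , -0.02358703]), 'gripper_force': 77.8769052028656, 'width': 0.24433537959554796}
```

```bash

python3 -m crank '[[0,0,-1,0,1],[0,0,-2.5,0,1],[0,0,-1.5,0,1],[0,0,0,0,1]]' 80
python3 -m crank '[[0,-2.5,0,0,1],[0,-3,0,0,1],[0,-2,0,0,1],[0,0,0,0,1]]' 80
python3 -m crank '[[0,0,0,0.12,1],[0,0,0,0.12,1],[0,0,0,0.12,1],[0,0,0,0.12,1],[0,0,0,0.12,1]]' >/dev/null
python3 -m crank '[[0,0,0,0.12,1],[0,0,0,0.072,1],[0,0,0,0,1],[0,0,0,0,1]]' 80
python3 -c "
from h import *
plan(561.1,-104.4,214,.614)"
```

```text
t: 5.08
ee_pos: [534.0, 141.5, 221.7]
eef_rot: [3.137, -0.001, 1.406]
wrist_force: [0.5, 0.6, -2.8]
width: 0.242
gripper_force: 78.5
t: 5.42
ee_pos: [455.2, 153.8, 217.8]
eef_rot: [-3.139, 0.001, 1.407]
wrist_force: [1.0, -0.6, -2.6]
width: 0.244
gripper_force: 78.8
t: 6.17
ee_pos: [459.1, 153.4, 218.0]
eef_rot: [-3.142, 0.0, 0.616]
wrist_force: [-0.7, 0.1, -3.6]
width: 0.242
gripper_force: 78.9
pos [459.1 153.4 218. ] rot [-3.1415e+00  3.0000e-04  6.1630e-01] q6 1.14 t 6.17 tool cm [-6.58 26.93  0.4 ] turn 0.0023
```

```bash

python3 -m crank '[[-0.94,3.85,0,0,1],[-0.94,3.85,0,0,1],[-0.94,3.85,0,0,1],[-0.94,3.85,0,0,1],[-0.94,3.85,0,0,1]]' >/dev/null
python3 -m crank '[[-0.94,3.85,0,0,1],[-0.94,3.85,0,0,1],[0,0,0,0,1],[0,0,0,0,1],[0,0,0,0,1]]' 80
python3 - <<'E'
from h import *
plan(561.1,-104.4,214,.614)
d=snap('wrist','w3');e=snap('side','s3')
u,v=[int(t) for t in proj(d,[561.7,-104,85])];print(u,v)
a=cv2.resize(d['image'][max(v-90,0):v+110,u-100:u+100,::-1],(400,400))
u,v=[int(t) for t in proj(e,[561.7,-104,100])];print(u,v)
b=cv2.resize(e['image'][v-50:v+50,u-50:u+50,::-1],(400,400),interpolation=cv2.INTER_CUBIC)
cv2.imwrite('pics/c3.png',np.hstack([a,b]))
E
```

```text
t: 7.0
ee_pos: [560.1, -104.6, 217.8]
eef_rot: [-3.141, 0.001, 0.615]
wrist_force: [-0.5, -0.3, -3.0]
width: 0.241
gripper_force: 79.2
pos [ 560.1 -104.6  217.8] rot [-3.1407e+00  6.0000e-04  6.1490e-01] q6 0.66 t 7.0 tool cm [0.09 0.04 0.38] turn 0.0009
316 223
340 239
```

View pics/c3.png

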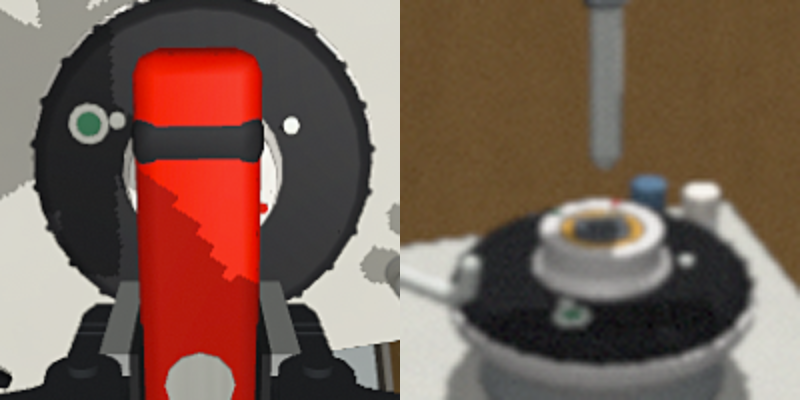

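The wrist crop shows the bar centred over the hub, and the side crop shows the tip (605,165) directly above the socket (603,228). Descending in small steps.

```bash

python3 -m crank '[[0.09,0.04,1.5,0,1],[0,0,1,0,1],[0,0,0.5,0,1],[0,0,0,0,1]]' 80
python3 -m crank '[[0,0,0.4,0,1],[0,0,0.4,0,1],[0,0,0.3,0,1],[0,0,0.2,0,1],[0,0,0,0,1]]' 80
```

```text
t: 7.43
ee_pos: [560.9, -103.7, 187.1]
eef_rot: [-3.14, 0.001, 0.615]
wrist_force: [0.3, -0.2, -2.6]
width: 0.24
gripper_force: 79.3
t: 7.85
ee_pos: [561.3, -104.5, 174.9]
eef_rot: [-3.141, 0.0, 0.614]
wrist_force: [1.4, -0.5, -2.1]
width: 0.242
gripper_force: 79.3
```

```bash

python3 -m crank '[[0,0,0.3,0,1],[0,0,0.3,0,1],[0,0,0,0,1]]' 80
python3 -m crank '[[0,0,0.3,0,1],[0,0,0.2,0,1],[0,0,0.15,0,1],[0,0,0,0,1],[0,0,0,0,1]]' 80
```

```text
t: 8.1
ee_pos: [561.2, -104.5, 168.7]
eef_rot: [-3.141, 0.0, 0.614]
wrist_force: [-0.2, 0.7, -2.4]
width: 0.238
gripper_force: 79.3
t: 8.52
ee_pos: [561.4, -104.5, 162.7]
eef_rot: [3.142, 0.0, 0.614]
wrist_force: [-0.4, 0.1, -2.0]
width: 0.244
gripper_force: 79.3
```

```bash

python3 -m crank '[[0,0,0.08,0,1],[0,0,0,0,1]]' 80
python3 -m crank '[[0,0,0.08,0,1],[0,0,0,0,1]]' 80
```

```text
t: 8.68
ee_pos: [561.6, -104.6, 162.5]
eef_rot: [3.141, -0.0, 0.614]
wrist_force: [-0.8, -0.2, 2.9]
width: 0.243
gripper_force: 80.0
t: 8.85
ee_pos: [561.8, -104.6, 162.3]
eef_rot: [3.14, -0.001, 0.614]
wrist_force: [-1.7, 0.4, 10.4]
width: 0.244
gripper_force: 81.1
```

The key is home on the floor. Turning anticlockwise now.

```bash

python3 -m crank '[[0,0,0,-0.06,1],[0,0,0,-0.1,1],[0,0,0,-0.1,1],[0,0,0,-0.1,1],[0,0,0,-0.1,1]]' 100
python3 -m crank '[[0,0,0,-0.1,1],[0,0,0,-0.1,1],[0,0,0,-0.1,1],[0,0,0,-0.1,1],[0,0,0,-0.1,1]]'
python3 -m crank '[[0,0,0,-0.1,1],[0,0,0,-0.08,1],[0,0,0,0,1],[0,0,0,0,1]]'
python3 -c "
from h import *
print(r.sense()['wrist_torque'])"
```

```text
t: 9.27
ee_pos: [562.0, -104.7, 162.4]
eef_rot: [3.139, -0.0, 1.078]
wrist_force: [-1.3, -0.4, 10.3]
width: 0.24
gripper_force: 97.6
t: 9.68
ee_pos: [562.0, -104.7, 162.4]
eef_rot: [3.139, 0.001, 1.578]
wrist_force: [-1.7, 0.2, 9.8]
width: 0.242
gripper_force: 97.5
t: 10.02
ee_pos: [562.1, -104.7, 162.4]
eef_rot: [3.139, 0.001, 1.754]
wrist_force: [-1.2, 0.8, 9.6]
width: 0.238
gripper_force: 97.6
[0.17040192 0.22847699 0.00981136]
```

```bash
T='from h import *;s=r.sense();print(s["eef_rot"][2].round(4),s["wrist_torque"].round(3))'
python3 -m crank '[[0,0,0,-0.03,1],[0,0,0,-0.02,1]]'>/dev/null; python3 -c "$T"
python3 -m crank '[[0,0,0,-0.02,1],[0,0,0,-0.02,1]]'>/dev/null; python3 -c "$T"
python3 -m crank '[[0,0,0,-0.02,1],[0,0,0,-0.02,1]]'>/dev/null; python3 -c "$T"
```

```text
1.805 [ 0.082  0.174 -0.195]
1.8445 [ 0.108  0.195 -0.119]
1.8844 [ 0.072  0.256 -0.185]
```

```bash
T='from h import *;s=r.sense();print(s["eef_rot"][2].round(4),s["wrist_torque"].round(3))'
python3 -m crank '[[0,0,0,-0.02,1],[0,0,0,-0.02,1]]'>/dev/null; python3 -c "$T"
python3 -m crank '[[0,0,0,-0.02,1],[0,0,0,-0.02,1]]'>/dev/null; python3 -c "$T"
python3 - <<'E'
from h import *
d=snap('wrist','w4');e=snap('scene','s4')
u,v=[int(t) for t in proj(d,[561.7,-104,85])];print(u,v)
a=cv2.resize(d['image'][max(v-140,0):v+60,u-100:u+100,::-1],(400,400))
u,v=[int(t) for t in proj(e,[561.7,-104,80])];print(u,v)
b=cv2.resize(e['image'][v-40:v+40,u-40:u+40,::-1],(400,400),interpolation=cv2.INTER_CUBIC)
cv2.imwrite('pics/c4.png',np.hstack([a,b]))
E
```

```text
1.9245 [ 0.088  0.246 -0.171]
1.9645 [ 0.053  0.231 -0.24 ]
315 245
344 224
```

View pics/c4.png

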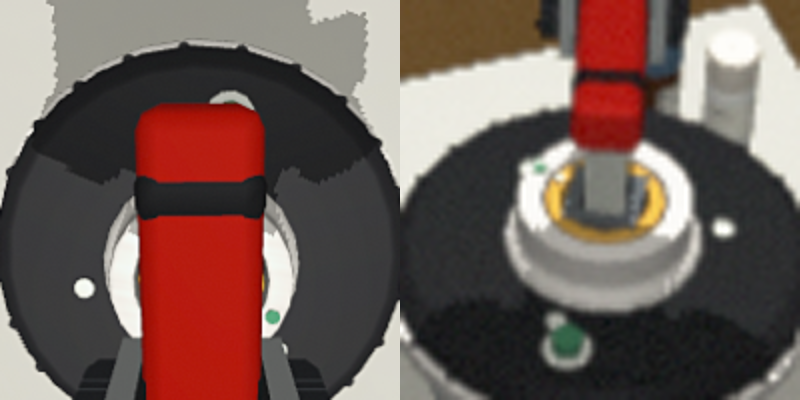

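In the scene crop the line (565,177) is close to the green dot (540,168), and the pin at (567,340) stands proud. I keep turning until the torque shows the hard stop.

```bash
T='from h import *;s=r.sense();print(s["eef_rot"][2].round(4),s["wrist_torque"].round(3))'
python3 -m crank '[[0,0,0,-0.02,1],[0,0,0,-0.02,1]]'>/dev/null; python3 -c "$T"
python3 -m crank '[[0,0,0,-0.02,1],[0,0,0,-0.02,1]]'; python3 -c "$T"
python3 - <<'E'
from h import *
e=snap('scene','s5')
b=cv2.resize(e['image'][184:264,304:384,::-1],(800,800),interpolation=cv2.INTER_CUBIC)[100:700]
cv2.imwrite('pics/c5.png',b)
E
```

```text
2.0039 [ 0.087  0.253 -0.478]
t: 11.28
ee_pos: [562.1, -104.7, 162.4]
eef_rot: [3.14, 0.002, 2.043]
wrist_force: [-1.1, 0.2, 9.4]
width: 0.238
gripper_force: 97.6
2.0434 [ 0.06   0.213 -0.776]
```

View pics/c5.png

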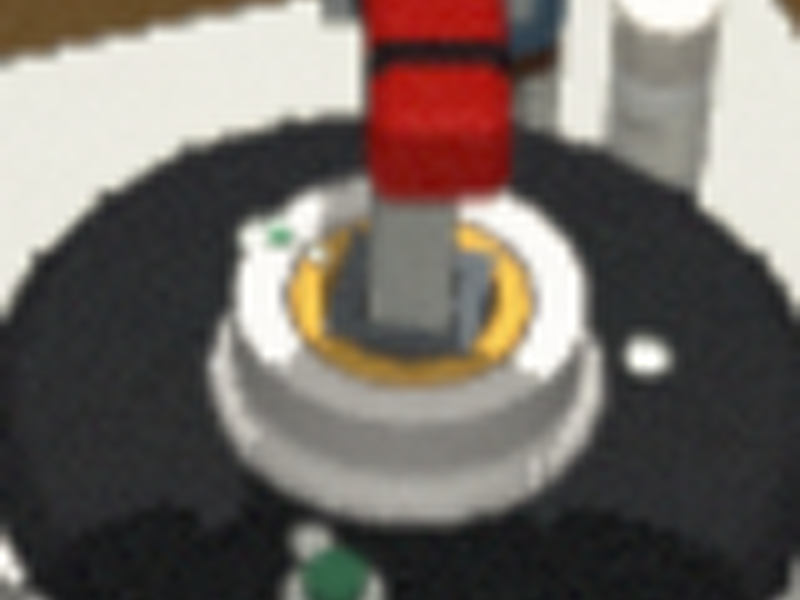

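The line (318,252) now points at the green dot (280,237) and the torque rises to 0.78 N m, so the lock is at its stop. I relax the wind-up and draw out.

```bash
T='from h import *;s=r.sense();print(s["eef_rot"][2].round(4),s["wrist_torque"].round(3))'
python3 -m crank '[[0,0,0,0.05,1],[0,0,0,0.04,1],[0,0,0,0,1]]'>/dev/null; python3 -c "$T"
python3 -m crank '[[0,0,-0.4,0,1],[0,0,-0.8,0,1],[0,0,-0.8,0,1],[0,0,-0.8,0,1],[0,0,0,0,1]]' 100
python3 -m crank '[[0,0,-1,0,1],[0,0,-1.2,0,1],[0,0,-0.8,0,1],[0,0,0,0,1],[0,0,0,0,1]]' 
python3 -c "
from h import *
plan(461,153,220,1.406)
d=snap('wrist','w6');s=d['s']
im=d['image'].astype(int);m=(im[...,0]>120)&(im[...,1]<60)&(im[...,2]<60)
P=np.array([depth(d,u,v) for v,u in zip(*np.nonzero(m)) if d['z_map'][v,u]>0])
z=np.median(P[:,2]);t=P[abs(P[:,2]-z)<3];print(z,s['ee_pos'],cv2.minAreaRect(t[:,:2].astype(np.float32)))
d=load('w3');s=d['s']
im=d['image'].astype(int);m=(im[...,0]>120)&(im[...,1]<60)&(im[...,2]<60)
P=np.array([depth(d,u,v) for v,u in zip(*np.nonzero(m)) if d['z_map'][v,u]>0])
z=np.median(P[:,2]);t=P[abs(P[:,2]-z)<3];print(z,s['ee_pos'],np.degrees(s['eef_rot'][2]),cv2.minAreaRect(t[:,:2].astype(np.float32)))
d=snap('scene','s6');b=cv2.resize(d['image'][184:264,304:384,::-1],(600,600),interpolation=cv2.INTER_CUBIC);cv2.imwrite('pics/c6.png',b)
"
```

```text
1.9512 [0.099 0.204 0.02 ]
t: 12.0
ee_pos: [561.8, -104.7, 191.2]
eef_rot: [3.14, 0.002, 1.954]
wrist_force: [0.9, -1.2, -2.6]
width: 0.238
gripper_force: 99.1
t: 12.42
ee_pos: [561.4, -104.5, 219.5]
eef_rot: [3.141, 0.0, 1.954]
wrist_force: [-0.2, -0.5, -2.6]
width: 0.238
gripper_force: 99.1
pos [ 561.4 -104.5  219.5] rot [3.1411e+00 5.0000e-04 1.9538e+00] q6 -0.68 t 12.42 tool cm [27.64  0.31 -0.06] turn 0.5478
240.4854963598064 [ 561.39283384 -104.51013318  219.5382575 ] ((554.6884155273438, -89.19737243652344), (21.57567596435547, 87.05587005615234), 22.48118019104004)Traceback (most recent call last):
  File "<string>", line 10, in <module>
    P=np.array([depth(d,u,v) for v,u in zip(*np.nonzero(m)) if d['z_map'][v,u]>0])
ValueError: setting an array element with a sequence. The requested array has an inhomogeneous shape after 1 dimensions. The detected shape was (11253,) + inhomogeneous part.
```

```bash
python3 -c "
from h import *
d=snap('scene','s6');b=cv2.resize(d['image'][194:264,304:384,::-1],(640,560),interpolation=cv2.INTER_CUBIC);cv2.imwrite('pics/c6.png',b)
"
```

```text
(no output)
```

View pics/c6.png

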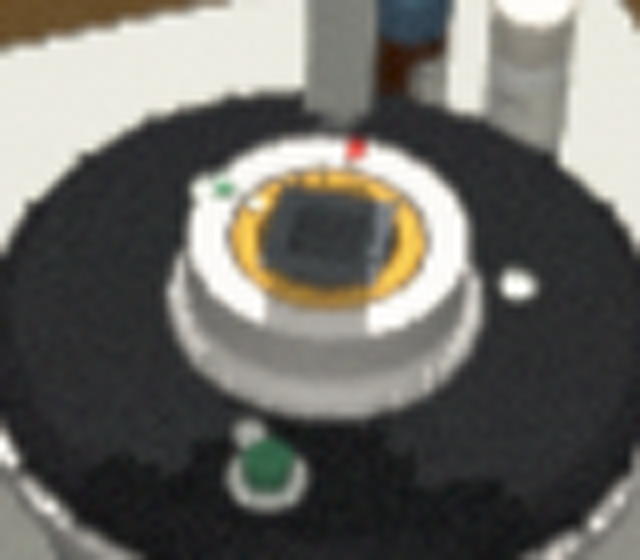

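The line (255,203) points at the green dot (222,190) from the centre (329,237), the red dot (357,150) is far off, and the green pin (268,465) stands up. Now I return the key.

```bash

python3 -m crank '[[3.95,0.04,0,0,1],[3.95,0.04,0,0,1],[3.95,0.04,0,0,1],[3.95,0.04,0,0,1],[3.95,0.04,0,0,1]]' >/dev/null
python3 -m crank '[[3.95,0.04,0,0,1],[3.95,0.04,0,0,1],[0,0,0,0.11,1],[0,0,0,0.11,1],[0,0,0,0.11,1]]' 
python3 -m crank '[[0,0,0,0.11,1],[0,0,0,0.108,1],[0,0,0,0,1],[0,0,0,0,1]]'
python3 -c "
from h import *
plan(533.3,141.2,215,1.406)"
```

```text
t: 13.35
ee_pos: [460.1, 153.9, 218.7]
eef_rot: [-3.141, 0.0, 1.62]
wrist_force: [0.4, -0.3, -2.0]
width: 0.237
gripper_force: 99.2
t: 13.68
ee_pos: [460.5, 152.9, 218.8]
eef_rot: [-3.141, 0.0, 1.409]
wrist_force: [0.6, -0.1, -3.8]
width: 0.24
gripper_force: 99.2
pos [460.5 152.9 218.8] rot [-3.1408e+00  4.0000e-04  1.4092e+00] q6 0.35 t 13.68 tool cm [0.01 7.37 0.37] turn 0.0032
```

```bash

python3 -m crank '[[0,2.4,0,0.003,1],[0,3,0,0,1],[0,1.97,0,0,1],[0,0,0,0,1],[0,0,0,0,1]]'
python3 -m crank '[[0,0,1.5,0,1],[0,0,1.5,0,1],[0,0,1,0,1],[0,0,0.5,0,1],[0,0,0,0,1]]'
```

```text
t: 14.1
ee_pos: [533.6, 140.4, 218.4]
eef_rot: [-3.14, 0.0, 1.405]
wrist_force: [-0.6, 0.1, -1.9]
width: 0.238
gripper_force: 99.2
t: 14.52
ee_pos: [532.6, 140.8, 173.3]
eef_rot: [-3.14, 0.001, 1.404]
wrist_force: [-0.3, -0.3, -1.6]
width: 0.238
gripper_force: 99.3
```

```bash

python3 -m crank '[[0,0,0.25,0,1],[0,0,0.1,0,1],[0,0,0,0,1],[0,0,0,0,1]]'
python3 -m crank '[[0,0,0.05,0,1],[0,0,0,0,1],[0,0,0,0,1]]'
```

```text
t: 14.85
ee_pos: [533.5, 140.8, 171.1]
eef_rot: [3.141, -0.0, 1.403]
wrist_force: [-0.4, -0.7, -1.8]
width: 0.24
gripper_force: 99.3
t: 15.1
ee_pos: [533.4, 140.7, 170.3]
eef_rot: [3.141, 0.0, 1.403]
wrist_force: [-0.8, -0.5, -2.7]
width: 0.243
gripper_force: 99.3
```

```bash

python3 -m crank '[[0,0,0.06,0,1],[0,0,0,0,1],[0,0,0,0,1]]'
python3 -m crank '[[0,0,0.05,0,1],[0,0,0,0,1],[0,0,0,0,1]]'
```

```text
t: 15.35
ee_pos: [533.5, 140.7, 169.6]
eef_rot: [3.141, 0.0, 1.403]
wrist_force: [-0.4, 1.1, -0.7]
width: 0.242
gripper_force: 99.3
t: 15.6
ee_pos: [533.5, 140.8, 169.5]
eef_rot: [3.141, -0.0, 1.403]
wrist_force: [-1.9, -1.3, 4.8]
width: 0.237
gripper_force: 100.4
```

```bash

python3 -m crank '[[0,0,0,0,0.72],[0,0,0,0,0.65],[0,0,0,0,0.5],[0,0,0,0,0.35],[0,0,0,0,0.35]]' 20
python3 -m crank '[[0,0,0,0,0.35],[0,0,-1,0,0.35],[0,0,-2.5,0,0.35],[0,0,-4,0,0.35],[0,0,-4,0,0.35]]'
python3 -m crank '[[0,0,-1.6,0,0.35],[0,0,0,0,0.35],[0,0,0,0,0.35]]'
python3 - <<'E'
from h import *
d=snap('wrist','w7');e=snap('scene','s7')
im=d['image'].astype(int);m=(im[...,0]>120)&(im[...,1]<60)&(im[...,2]<60)
P=np.array([depth(d,u,v) for v,u in zip(*np.nonzero(m)) if d['z_map'][v,u]>0]);print(len(P),np.percentile(P[:,2],[5,50,95]))
top=P[P[:,2]>185];print(cv2.minAreaRect(top[:,:2].astype(np.float32)))
cv2.imwrite('pics/c7.png',np.hstack([cv2.resize(d['image'][80:380,180:480,::-1],(400,400)),cv2.resize(e['image'][180:410,190:420,::-1],(400,400))]))
E
```

```text
t: 16.02
ee_pos: [533.4, 140.7, 169.0]
eef_rot: [-3.142, 0.0, 1.403]
wrist_force: [-0.2, -0.8, -0.0]
width: 0.655
gripper_force: 0.0
t: 16.43
ee_pos: [532.8, 140.7, 285.6]
eef_rot: [-3.14, 0.001, 1.403]
wrist_force: [-0.1, 0.6, -0.6]
width: 0.653
gripper_force: 0.0
t: 16.68
ee_pos: [533.3, 140.8, 301.2]
eef_rot: [3.14, -0.001, 1.403]
wrist_force: [-0.6, -0.3, 0.7]
width: 0.646
gripper_force: 0.0
3678 [188.59742697 190.50153203 191.05988936]
((532.94189453125, 142.0430450439453), (117.4172134399414, 20.627498626708984), 80.95240783691406)
```

View pics/c7.png

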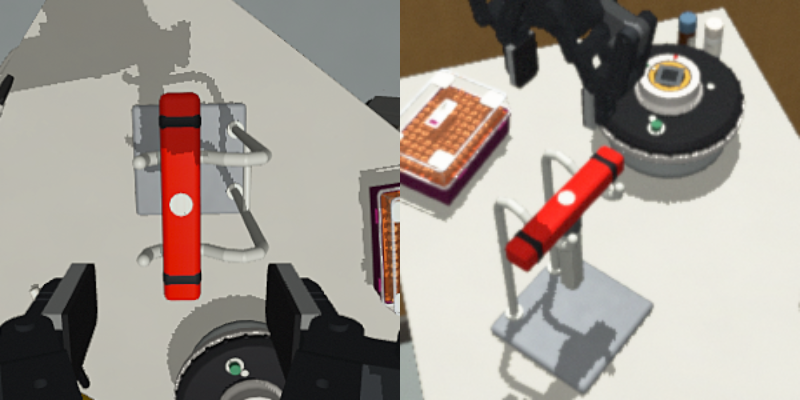

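The picture shows the bar on both rods, with its measured pose within 0.3 mm of the original. The pin is still proud at (657,125) in the right half, and the gripper is clear.

```bash
python3 -c "
from plant import r
print(r.sign_off())"
```

```text
the job is handed in; nothing more can be done
None
```

The lock was turned to its hard stop with the green pin standing up, the key hangs back in its holder within about 0.3 mm of where it was, nothing else was moved, and the job was handed in at about 17 s.

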